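Set the bottle-top dispenser to 7 and draw a dry check stroke

ROBOT

A 6-joint arm with a two-finger parallel gripper is mounted at the origin on the work surface. World frame = base frame: x ahead of the robot, y to its left, z up, the work surface at z = 0. Lengths are in m, angles in rad, forces in N, time in s.
With the tool pointing down it reaches from about 0.15 to 0.775 m from the base axis. Payload 6.1 kg.
Tool frame: the origin (TCP) lies on the mounting face of the last link; the fingertips stand 173 mm ahead of it and the grasp point (between the pads) lies 155 mm ahead of it (ctrl.nose_length is the y of the fingertips in the tool frame, in m); y points along the fingers, z is the direction in which the jaws open and shut, and the axes are right-handed (so a half turn about y gives the same grasp; the last joint's range is limited). The gripper opens to 85 mm and grips with 20 to 120 N. Pads are 22 mm wide; open, the fingers measure 114 mm over their backs; the gripper's body (76 mm by 85 mm) begins 54 mm behind the grasp point. The pads swing forward as they close: fully open they stand 13 mm farther back than shut.
Start: joints at [1.23, 0.126, -0.04, 1.405, 0, 1.571], TCP at [0.175, 0.495, 0.405] pointing down, gripper open.
Joint ranges: [-2.72, 2.72], [-0.95, 1.95], [-1.27, 1.35], [-1.78, 2.02], [-1.46, 1.47], [-3.14, 3.14]. Speed limits (rad/s): [2.39, 2.39, 3.01, 3.14, 3.14, 3.14].

INTERFACE

Orientations are given as a unit quaternion [x, y, z, w].
In Python, from rig import ctrl gives the robot as it stands. The module is installed in compiled form; this text tells all that it offers.
- The arm moves only by the tool send_rows, never from a script. Its arguments are lists of equal length, an entry for each row: "angular": the turn, a rotation vector about the world's x, y, z in rad, a list of three; "linear": the shift along the world's x, y, z in mm, a list of three; "gripper": the gripper's target within -1 to 1 (shut at 1, half-way at 0, fully open at -1). In form: {"angular": [[wx, wy, wz], ...], "linear": [[x, y, z], ...], "gripper": [gripper, ...]}. A call has 1 to 5 rows; each row shifts and turns the commanded pose from where the row before left it; what a row does not reach is not made up. A row lasts 1/8 s, in which the tool goes at most 62.5 mm and 10.7 degrees, less where a joint would pass 70% of its speed; a pose out of reach is approached as far as the arm can. A call with a gripper value outside its range is refused whole. The fingers move at their own pace and stop on an object; "newtons" is the grip in N (left out, the last holds). Time passes only in rows, so rows that do not move let the fingers close. It gives the time, the measured TCP pose, the force and the opening at its end, in the units of the state.
- ctrl.sense(): the state, without advancing time (a new reading comes with each control period).
- ctrl.camera(name): name is "side" or "top"; returns the picture (384x512x3 uint8, blue, green, red); there is no depth.
- ctrl.camera_info(name): a dict with "vfov" (degrees; the focal length in pixels is half the picture's height over the tangent of half this angle, whatever the lens; pixels are square), "cx", "cy" (the principal point, pixels), "rvec" (rotation vector, rad) and "tvec" (3), from world to camera coordinates, as OpenCV has them. Camera axes: x right, y down, z forward; pixel columns grow to the right and rows downward; lengths in m; the calibration is good to about 2 mm. A picture is of the moment at which its call begins. camera_info takes no time and is no camera call.
- ctrl.hand_in(): hands the job in, once; it reports no verdict.
The state is a dict: "time": time; "joint_pos": joint angles; "joint_vel": joint speeds; "joint_torque": joint torques, N m; "tool_pos": TCP position; "orientation": TCP orientation; "wrist_force": force on the tool from outside, world axes, zero at the start; "moment": the same for the moment, N m; "grip_width": opening from 0.0 (shut) to 1.0 (fully open).
Only numpy, scipy, OpenCV 4.12 (cv2) and the standard library are available. Lean on these libraries where they do the work, as an engineer would, in place of code of your own. Each camera call takes 0.05 s, during which the arm holds its last target.

TASK

Turn the numbered volume sleeve of the bottle-top dispenser until the 7 clicks in at the index mark and let go of it. Then draw the plunger cap straight up to its stop, hold it there for a second, and let it go fully back down. Leave the sleeve on 7, and the glassware standing around it where it is.

Things in the scene. Friction and masses are not known exactly. Their poses are not given: they have to be found in the camera images.
- dispenser: Bottle-top dispenser on a low round amber bottle in a steel foot (disc 150 mm across), fixed to the bench, 185 mm tall. Origin: centre of the foot's underside; z up, along the common axis of bottle, sleeve and plunger. Index mark on its +x side; white spout along its +y, 103 mm up, reaching 115 mm from the axis. Bottle up to 96 mm, grey housing (radius 50) 100 to 110 mm.
- sleeve (a joint): Angle of the volume sleeve in rad: 0 at number 0, growing when turned counter-clockwise seen from above. One click (detent) every 30 degrees: number N stands at the index mark at N x 0.5236, so 7 at 3.665; end stops just beyond 0 and 9. About 0.25 N m turns it to the next click; let go, it falls into the nearest click.
- sleeve_grip (a point): Point on the sleeve's axis at a good height to grip, 147 mm above the bench: the ribbed grey round grip is 48 mm in diameter, from 117 to 161 mm above the bench. The point turns with the sleeve (its x axis points to number 0). The plunger cap (36 mm across) stands above the grip, its top 38 mm above this point, so fingers straddle the cap.
- skirt_top (a point): Centre of the upper face of the sleeve's white skirt disc, 117 mm above the bench, at the foot of the ribbed grip. The skirt is 116 mm across and 6 mm thick; black numbers 0 to 9 with ticks run clockwise round its upper face, 30 degrees apart. Keep fingertips above it. Turns with the sleeve.
- index_mark (a point): Black mark on the small fixed grey bracket at the edge of the skirt, 64.5 mm from the axis, 117 mm above the bench: the number set is the one whose tick is next to it.
- plunger (a joint): Lift of the plunger in m: 0 fully down, growing upward. A spring pulls it down (about 3 to 6 N). Its stop is set by the sleeve: 10 mm + 4 mm x the number set, so 38 mm with the sleeve on 7. When let go it slides down again by itself.
- plunger_cap (a point): Centre of the flat top of the plunger cap: a white disc 36 mm in diameter and 18 mm thick, above the ribbed grip with a 6 mm gap; its top is 185 mm above the bench when down.
- beaker: Bystander: empty glass beaker, 66 mm across, 70 mm tall, near the dispenser, at one of three places. Origin at the centre of its underside.
- flask: Bystander: conical glass flask, 84 mm across, 108 mm tall. Origin at the centre of its underside.
- jar: Bystander: amber jar with white lid, 64 mm across, 85 mm tall. Origin at the centre of its underside.
There are look-alikes about, which are no part of the job. There is more than one size of the dispenser; the one meant has the size given above.

How it is judged:
On the way, in this order (a step that is already met when the one before it is completed fails the run):
1. the sleeve stands on 7 (within 7 degrees) and is let go, with the plunger still down (lift under 5 mm) (value of joint sleeve between 3.543 and 3.787 rad and value of joint plunger below 0.005 m and contact force between the fingers and dispenser below 0.1 N), for 0.2 s.
2. the plunger is held up at its stop (lift over 35.5 mm) with the sleeve on 7 (value of joint plunger above 0.0355 m and value of joint sleeve between 3.543 and 3.787 rad), for 0.3 s.
At the end, for the whole second after the job is handed in: The sleeve stands on 7 (within 7 degrees), the plunger is fully down (within 3 mm), and beaker, flask and jar stand upright within 30 mm of where they were (value of joint sleeve between 3.543 and 3.787 rad and value of joint plunger below 0.003 m and distance of each of beaker, flask, jar from where it was at the start of the episode below 0.03 m and angle between each of beaker, flask, jar's own z axis and vertical below 0.2 rad); the robot touches nothing.
It fails at once if beaker, flask or jar is knocked over or pushed more than 30 mm (distance of any of beaker, flask, jar from where it was at the start of the episode above 0.03 m or angle between any of beaker, flask, jar's own z axis and vertical above 0.5 rad).
It also fails if it takes over 58 s, if anything falls off the work surface, if the arm or the gripper's body presses on something with over 40 N, if the wrist force passes 120 N, or if a joint passes its speed limit or range.

## Working session

There is one attempt and no reset: what is moved stays moved. The work goes in short steps, Python scripts to look and compute and a tool call to move; the robot and the scene stay as the last step left them, time stands still between calls to the robot, and variables do not carry over. Pictures are saved under pics/ and viewed, and the job is handed in when it is done.

Besides the shell and the picture viewer there is one more tool, called after ">>>" as name(argument=value, ...) on one line, values as JSON. send_rows: Moves the arm, as the interface text tells. Its arguments: {"type":"object","properties":{"angular":{"type":"array","items":{"type":"array","items":{"type":"number"}}},"linear":{"type":"array","items":{"type":"array","items":{"type":"number"}}},"gripper":{"type":"array","items":{"type":"number"}},"newtons":{"type":"number"}},"required":["angular","linear","gripper"]}

```bash
mkdir -p pics; ls
python3 - <<'E'
from rig import ctrl
import cv2
for n in("side","top"):
    cv2.imwrite(f"pics/{n}0.png",ctrl.camera(n)); print(n,ctrl.camera_info(n))
print(ctrl.sense(),ctrl.nose_length)
E
```

```text
pics
side {'vfov': 42.577879284711244, 'cx': 259.79938481987267, 'cy': 198.9611285644873, 'rvec': array([ 2.00150643, -0.81846153,  0.43093875]), 'tvec': array([-0.39852317,  0.32383629,  1.00818632])}
top {'vfov': 55.17070190427763, 'cx': 256.8957216828869, 'cy': 192.3462986202716, 'rvec': array([ 2.20448049, -2.14452345,  0.01631793]), 'tvec': array([0.03829083, 0.58039131, 0.89491191])}
{'time': 0.1, 'joint_pos': array([ 1.23001590e+00,  1.26302584e-01, -4.05118541e-02,  1.40540710e+00,
       -1.00136124e-05,  1.57079800e+00]), 'joint_vel': array([-0.00165551, -0.00179496,  0.00338709, -0.00274569, -0.00019617,
       -0.00041646]), 'joint_torque': array([ 3.91703634e-04, -4.36908102e+01,  3.53604054e+01,  1.37935227e-02,
        1.56692518e-04,  6.15809142e-06]), 'tool_pos': array([0.1754251 , 0.49468776, 0.40401292]), 'orientation': array([ 0.69736385, -0.11998443,  0.11982052, -0.69636947]), 'wrist_force': array([ 0.90279211,  0.82704276, -0.50299436]), 'moment': array([ 0.0188916 , -0.08949677, -0.00284888]), 'grip_width': 1.00325273982112} 0.1734
```

View pics/side0.png

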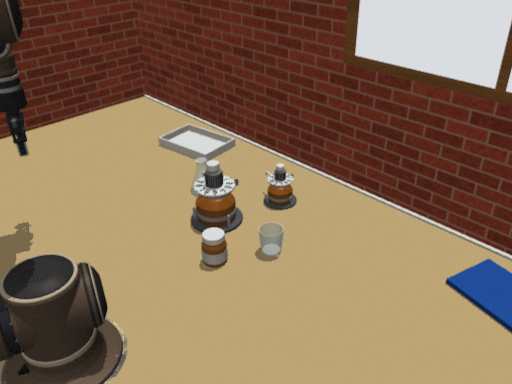

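View pics/top0.png

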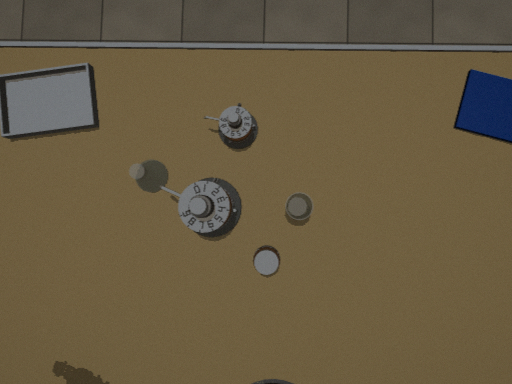

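The top view shows two dispensers: a large one with its cap near (200,206) and a small one near (235,122). The flask is at (150,175), the beaker at (298,206) and the jar at (266,262). I'll zoom in.

```bash
cat > h.py <<'E'
import numpy as np, cv2
from rig import ctrl
def cam(n):
    i=ctrl.camera_info(n); f=192/np.tan(np.radians(i['vfov']/2))
    K=np.array([[f,0,i['cx']],[0,f,i['cy']],[0,0,1]]); return K,np.array(i['rvec']),np.array(i['tvec'])
def ray(n,uv,z):
    K,r,t=cam(n); R=cv2.Rodrigues(r)[0]; c=-R.T@t
    d=R.T@np.linalg.inv(K)@np.array([uv[0],uv[1],1.]); return c+d*(z-c[2])/d[2]
def proj(n,P):
    K,r,t=cam(n); return cv2.projectPoints(np.array(P,float).reshape(-1,1,3),r,t,K,None)[0].reshape(-1,2)
E
python3 - <<'E'
from h import *
im=cv2.imread('pics/top0.png'); 
c=im[130:290,110:320]; cv2.imwrite('pics/topz.png',cv2.resize(c,None,fx=3.7,fy=3.7,interpolation=cv2.INTER_CUBIC))
c=im[165:245,155:255]; cv2.imwrite('pics/topzz.png',cv2.resize(c,None,fx=7,fy=7,interpolation=cv2.INTER_CUBIC))
im=cv2.imread('pics/side0.png')
c=im[145:270,175:305]; cv2.imwrite('pics/sidez.png',cv2.resize(c,None,fx=4.6,fy=4.6,interpolation=cv2.INTER_CUBIC))
K,r,t=cam('top');print(-cv2.Rodrigues(r)[0].T@t, ray('top',(205,207),.117),ray('top',(200,206),.185),ray('top',(235,122),.1))
# white blob
im=cv2.imread('pics/top0.png');hsv=cv2.cvtColor(im,cv2.COLOR_BGR2HSV)
m=((hsv[...,1]<60)&(hsv[...,2]>150)).astype(np.uint8)
n,l,s,ce=cv2.connectedComponentsWithStats(m)
for a,b in zip(s,ce):
    if a[4]>30: print(a,b)
E
```

```text
[0.5302406  0.01789174 0.92612763] [0.5381956  0.16426748 0.117     ] [0.53926727 0.16224462 0.185     ] [0.73403175 0.10553356 0.1       ]
[     0      0    512    384 196608] [255.5 191.5]
```

View pics/topzz.png

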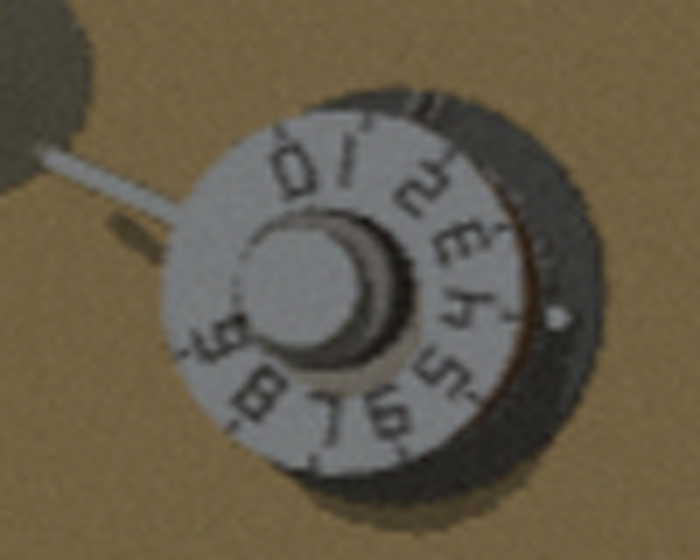

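View pics/sidez.png

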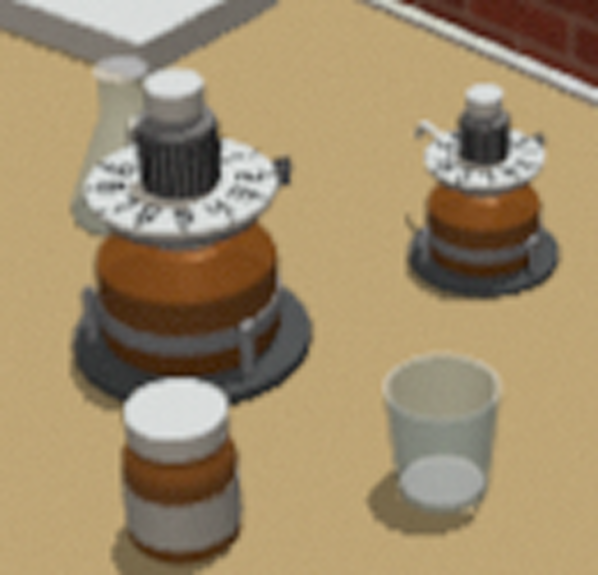

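View pics/topz.png

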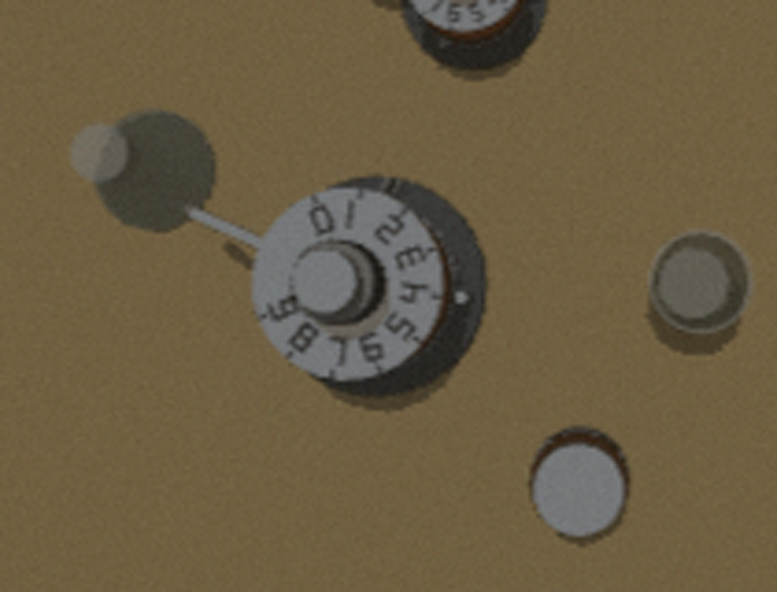

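Run:
```python
from h import *
im=cv2.imread('pics/top0.png')
# skirt ellipse: grey-white mask
b=im.astype(int); hsv=cv2.cvtColor(im,cv2.COLOR_BGR2HSV)
m=((hsv[...,1]<45)&(hsv[...,2]>95)).astype(np.uint8)*255
m[:, :178]=0
roi=np.zeros_like(m); roi[175:238,178:233]=m[175:238,178:233]
cs,_=cv2.findContours(roi,cv2.RETR_EXTERNAL,cv2.CHAIN_APPROX_NONE)
c=max(cs,key=cv2.contourArea); h=cv2.convexHull(c)
P=np.array([ray('top',p[0],.117)[:2] for p in h])
A=np.c_[2*P,np.ones(len(P))]; s=np.linalg.lstsq(A,(P**2).sum(1),rcond=None)[0]
cen=s[:2]; print('skirt',cen,np.sqrt(s[2]+cen@cen),np.abs(np.linalg.norm(P-cen,axis=1)-.058).max())
zz=lambda u,v:((u+.5)/7-.5+155,(v+.5)/7-.5+165)
print('cap',ray('top',zz(300,286),.185), zz(300,286))
def ang(uv,z):
    d=ray('top',uv,z)[:2]-cen; return np.degrees(np.arctan2(d[1],d[0])),np.linalg.norm(d)
for k,p in {0:(281,131),1:(367,120),2:(450,152),3:(503,227),4:(512,317),5:(474,398),6:(404,455),7:(314,462),8:(233,428),9:(183,352)}.items(): 
    a=ang(zz(*p),.117);print(k,a,(a[0]+30*k))
print('idx',ang(zz(427,103),.117),ang(zz(415,100),.117),ang(zz(440,103),.117))
print('spout',ang(zz(45,155),.103))
print('flask',ray('top',(151,176),0.02),'jar',ray('top',(266,262),.085),'beak',ray('top',(298,206),.07))
c=im[168:192,195:235]; cv2.imwrite('pics/idx.png',cv2.resize(c,None,fx=18,fy=18,interpolation=cv2.INTER_NEAREST))
```

```text
skirt [0.54035336 0.16924052] 0.057356462998668416 0.0048020705206139255
cap [0.54027903 0.16754059 0.185     ] (197.42857142857144, 205.42857142857144)
0 (np.float64(21.807756694125317), np.float64(0.05371695394349305)) 21.807756694125317
1 (np.float64(-7.7915673055944925), np.float64(0.05457867749475872)) 22.20843269440551
2 (np.float64(-37.499169562064885), np.float64(0.0561963215875002)) 22.500830437935115
3 (np.float64(-67.69172448329546), np.float64(0.05604289266828329)) 22.30827551670454
4 (np.float64(-97.21328027844089), np.float64(0.056083213521444956)) 22.78671972155911
5 (np.float64(-126.46015232025671), np.float64(0.05529063790586538)) 23.53984767974329
6 (np.float64(-155.95073836510008), np.float64(0.05629006290363755)) 24.04926163489992
7 (np.float64(174.22951508133752), np.float64(0.05474571140338127)) 384.2295150813375
8 (np.float64(144.6115064326827), np.float64(0.05466299593800857)) 384.6115064326827
9 (np.float64(113.46505879439114), np.float64(0.05292264470370907)) 383.46505879439115
idx (np.float64(-23.71791546805025), np.float64(0.06549987175617962)) (np.float64(-20.28908951120637), np.float64(0.06484960361774374)) (np.float64(-26.909955005840256), np.float64(0.0673662348348226))
spout (np.float64(67.57136000898835), np.float64(0.1078326301858943))
flask [0.61288943 0.32070282 0.02      ] jar [0.41782534 0.02635381 0.085     ] beak [ 0.54706418 -0.04417255  0.07      ]
```

View pics/idx.png

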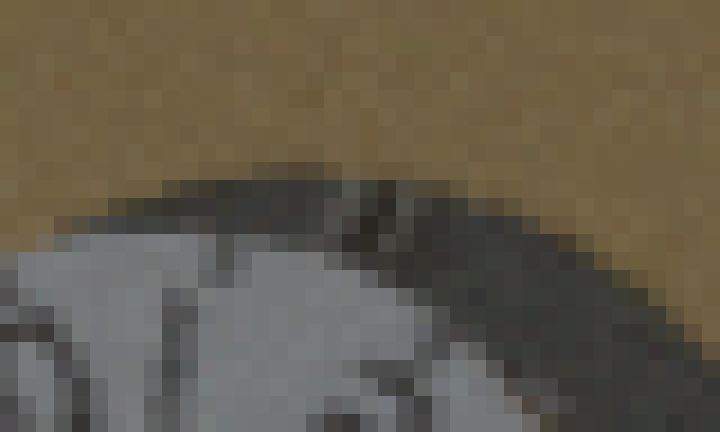

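Run:
```python
from h import *
from scipy.spatial.transform import Rotation as R
print('cap side',ray('side',(175/4.6-.4+175,83/4.6-.4+145),.185))
print('skirt side',ray('side',(182/4.6-.4+175,187/4.6-.4+145),.117))
zz=lambda p:((p[0]+.5)/7-.5+155,(p[1]+.5)/7-.5+165)
T=[(281,131),(367,120),(450,152),(503,227),(512,317),(474,398),(404,455),(314,462),(233,428),(183,352)]
P=np.array([ray('top',zz(p),.117)[:2] for p in T])
s=np.linalg.lstsq(np.c_[2*P,np.ones(10)],(P**2).sum(1),rcond=None)[0];cen=s[:2]
print('ticks',cen,np.sqrt(s[2]+cen@cen))
d=P-cen; z0=[(np.degrees(np.arctan2(*v[::-1]))+30*k)%360 for k,v in enumerate(d)];print(np.round(z0,1))
def ang(uv,z):
    d=ray('top',uv,z)[:2]-cen; return np.degrees(np.arctan2(d[1],d[0])),np.linalg.norm(d)
print('idx',ang((215.3,179.4),.117),'spout',ang(zz((45,155)),.103))
print(R.from_quat(ctrl.sense()['orientation']).as_matrix().round(3))
```

```text
cap side [0.53848426 0.16223517 0.185     ]
skirt side [0.53555941 0.15928792 0.117     ]
ticks [0.54008963 0.16770799] 0.05475634349797455
[23.2 23.8 23.9 23.2 22.9 22.8 22.7 22.6 23.2 22.6]
idx (np.float64(-21.99256919026473), np.float64(0.06466720178697753)) spout (np.float64(67.7499914308147), np.float64(0.10935037988634275))
[[ 0.942 -0.     0.334]
 [-0.334 -0.001  0.942]
 [ 0.    -1.    -0.001]]
```

>>> send_rows(angular=[[0, 0, -0.093], [0, 0, -0.093], [0, 0, -0.093], [0, 0, -0.093], [0, 0, -0.093]], linear=[[36.5, -32.8, 0], [36.5, -32.8, 0], [36.5, -32.8, 0], [36.5, -32.8, 0], [36.5, -32.8, 0]], gripper=[-1, -1, -1, -1, -1], newtons=60)

```text
time: 0.72
tool_pos: [0.3589, 0.3295, 0.4044]
orientation: [0.65, -0.278, 0.278, -0.65]
wrist_force: [0.0, 0.4, -0.6]
grip_width: 0.998
```

>>> send_rows(angular=[[0, 0, -0.093], [0, 0, -0.093], [0, 0, -0.093], [0, 0, -0.093], [0, 0, -0.093]], linear=[[36.5, -32.8, 0], [36.5, -32.8, 0], [36.5, -32.8, 0], [36.5, -32.8, 0], [36.5, -32.8, 0]], gripper=[-1, -1, -1, -1, -1])

```text
time: 1.35
tool_pos: [0.5415, 0.1655, 0.4043]
orientation: [0.569, -0.421, 0.42, -0.568]
wrist_force: [0.5, 0.1, -0.4]
grip_width: 1.003
```

>>> send_rows(angular=[[0, 0, 0], [0, 0, 0.1]], linear=[[0, 0, 0], [0, 0, 0]], gripper=[-1, -1])

```text
time: 1.6
tool_pos: [0.5404, 0.1666, 0.404]
orientation: [0.59, -0.39, 0.39, -0.589]
wrist_force: [-0.4, -0.3, 0.4]
grip_width: 0.996
```

Run:
```python
from h import *
s=ctrl.sense();print(s['time'],s['joint_pos'].round(3),s['tool_pos'],s['wrist_force'].round(2))
for n in("side","top"): cv2.imwrite(f"pics/{n}1.png",ctrl.camera(n))
```

```text
1.6 [0.299 0.204 0.052 1.42  0.    1.468] [0.54042152 0.16661022 0.40403143] [-0.44 -0.27  0.4 ]
```

View pics/side1.png

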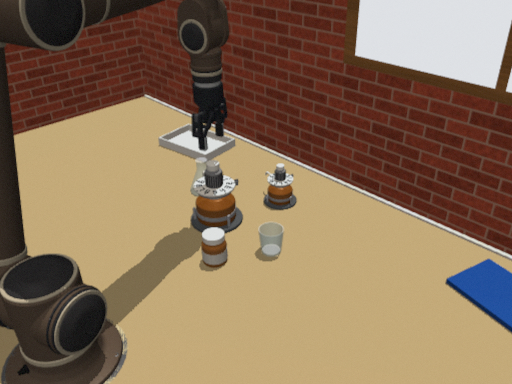

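View pics/top1.png

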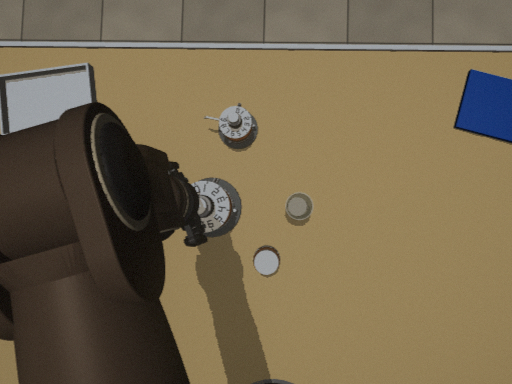

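>>> send_rows(angular=[[0, 0, 0], [0, 0, 0], [0, 0, 0], [0, 0, 0], [0, 0, 0]], linear=[[0, 0, -20], [0, 0, -20], [0, 0, -20], [0, 0, -20], [0, 0, -20]], gripper=[-1, -1, -1, -1, -1])

```text
time: 2.33
tool_pos: [0.5397, 0.1676, 0.3041]
orientation: [0.589, -0.391, 0.391, -0.589]
wrist_force: [0.2, 0.4, -0.3]
grip_width: 1.002
```

>>> send_rows(angular=[[0, 0, 0], [0, 0, 0], [0, 0, 0], [0, 0, 0]], linear=[[0, 0, 0], [0, 0, 0], [0, 0, 0], [0, 0, 0]], gripper=[1, 1, 1, 1], newtons=60)

```text
time: 2.82
tool_pos: [0.5398, 0.1669, 0.3061]
orientation: [-0.589, 0.391, -0.391, 0.589]
wrist_force: [-4.8, -1.2, 3.8]
grip_width: 0.544
```

Run:
```python
from h import *
s=ctrl.sense();print(s['time'],s['joint_pos'].round(3),s['tool_pos'],s['wrist_force'].round(2),s['grip_width'])
for n in("side","top"):
    im=ctrl.camera(n); x,y=(160,90) if n=="side" else (140,150)
    cv2.imwrite(f"pics/{n}2.png",cv2.resize(im[y:y+150,x:x+130],None,fx=4,fy=4,interpolation=cv2.INTER_CUBIC))
```

```text
2.825 [ 0.3    0.218 -0.146  1.208  0.     1.471] [0.53975001 0.16686392 0.30609371] [-4.81 -1.19  3.75] 0.5435423483380131
```

View pics/side2.png

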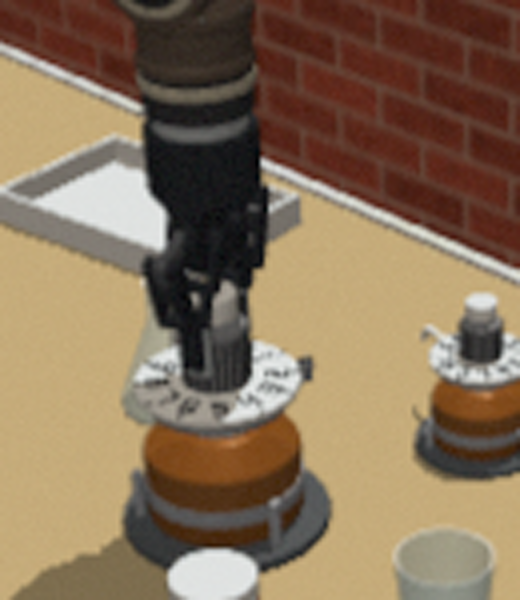

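View pics/top2.png

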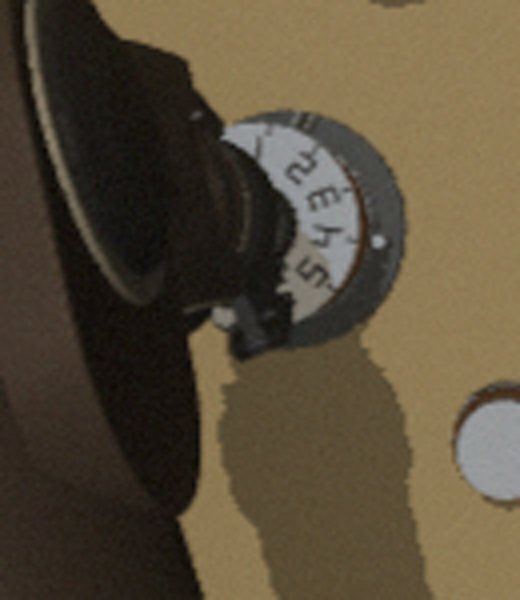

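>>> send_rows(angular=[[0, 0, 0.18], [0, 0, 0.18], [0, 0, 0.18], [0, 0, 0.18], [0, 0, 0.18]], linear=[[0, 0, 0], [0, 0, 0], [0, 0, 0], [0, 0, 0], [0, 0, 0]], gripper=[1, 1, 1, 1, 1])

```text
time: 3.55
tool_pos: [0.5403, 0.1674, 0.3062]
orientation: [-0.7, 0.093, -0.094, 0.702]
wrist_force: [-2.1, 2.8, -0.1]
grip_width: 0.544
```

Run:
```python
from h import *
s=ctrl.sense();print(s['time'],s['joint_pos'].round(3),s['tool_pos'],s['wrist_force'].round(2),s['moment'].round(2),s['grip_width'])
for n in("side","top"):
    im=ctrl.camera(n); x,y=(160,90) if n=="side" else (140,150)
    cv2.imwrite(f"pics/{n}3.png",cv2.resize(im[y:y+150,x:x+130],None,fx=4,fy=4,interpolation=cv2.INTER_CUBIC))
```

```text
3.55 [ 0.3    0.218 -0.145  1.206  0.002  0.565] [0.54034288 0.16742398 0.30617429] [-2.11  2.83 -0.13] [ 0.83  0.44 -0.37] 0.5440506618500641
```

View pics/top3.png

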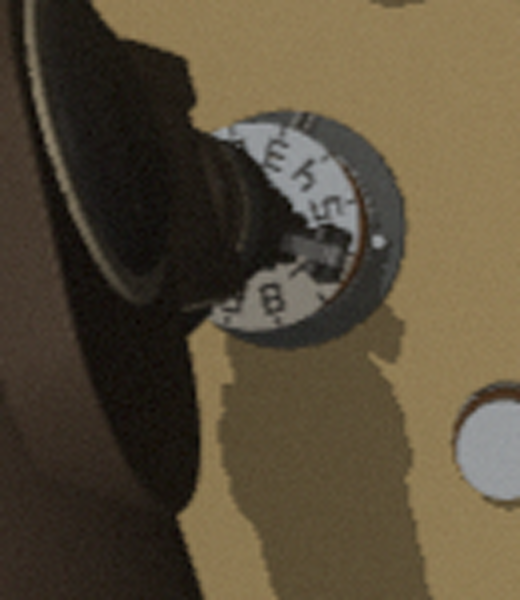

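View pics/side3.png

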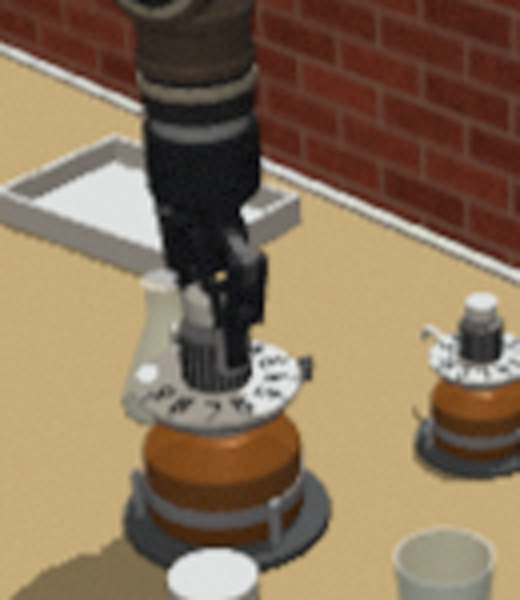

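>>> send_rows(angular=[[0, 0, 0.18], [0, 0, 0.18], [0, 0, 0.18], [0, 0, 0.18], [0, 0, 0.18]], linear=[[0, 0, 0], [0, 0, 0], [0, 0, 0], [0, 0, 0], [0, 0, 0]], gripper=[1, 1, 1, 1, 1])

```text
time: 4.28
tool_pos: [0.5401, 0.1682, 0.3061]
orientation: [-0.67, -0.221, 0.219, 0.674]
wrist_force: [-4.7, 8.5, 4.4]
grip_width: 0.542
```

>>> send_rows(angular=[[0, 0, 0.18], [0, 0, 0.18], [0, 0, 0.18], [0, 0, 0.18], [0, 0, 0.17]], linear=[[0, 0, 0], [0, 0, 0], [0, 0, 0], [0, 0, 0], [0, 0, 0]], gripper=[1, 1, 1, 1, 1])

```text
time: 4.9
tool_pos: [0.5394, 0.1685, 0.3061]
orientation: [-0.51, -0.489, 0.487, 0.514]
wrist_force: [-8.8, 9.7, 4.5]
grip_width: 0.541
```

>>> send_rows(angular=[[0, 0, 0.17], [0, 0, 0], [0, 0, 0]], linear=[[0, 0, 0], [0, 0, 0], [0, 0, 0]], gripper=[1, 1, 1])

```text
time: 5.28
tool_pos: [0.5391, 0.1685, 0.3061]
orientation: [0.468, 0.529, -0.527, -0.472]
wrist_force: [-9.3, 9.4, 6.9]
grip_width: 0.545
```

Run:
```python
from h import *
s=ctrl.sense();print(s['time'],s['joint_pos'].round(3),s['tool_pos'],s['wrist_force'].round(2),s['moment'].round(2),s['grip_width'])
for n in("side","top"):
    im=ctrl.camera(n); cv2.imwrite(f"pics/{n}4raw.png",im);x,y=(160,90) if n=="side" else (140,150)
    cv2.imwrite(f"pics/{n}4.png",cv2.resize(im[y:y+150,x:x+130],None,fx=4,fy=4,interpolation=cv2.INTER_CUBIC))
```

```text
5.275 [ 0.302  0.218 -0.146  1.208  0.006 -1.386] [0.53912082 0.16847742 0.3061108 ] [-9.33  9.36  6.86] [1.78 2.21 0.31] 0.5454637446627528
```

View pics/top4.png

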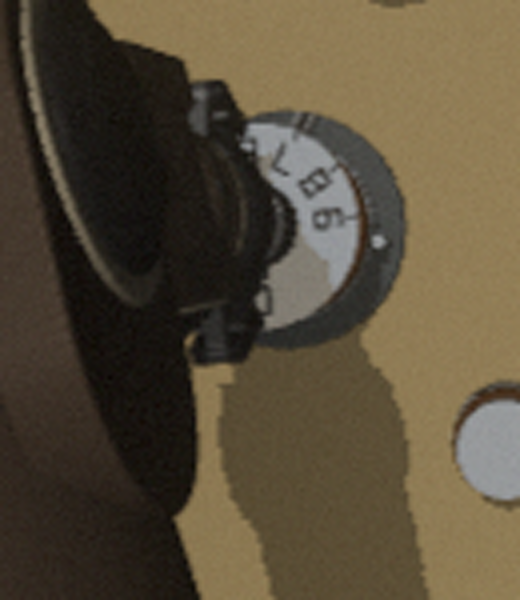

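View pics/side4.png

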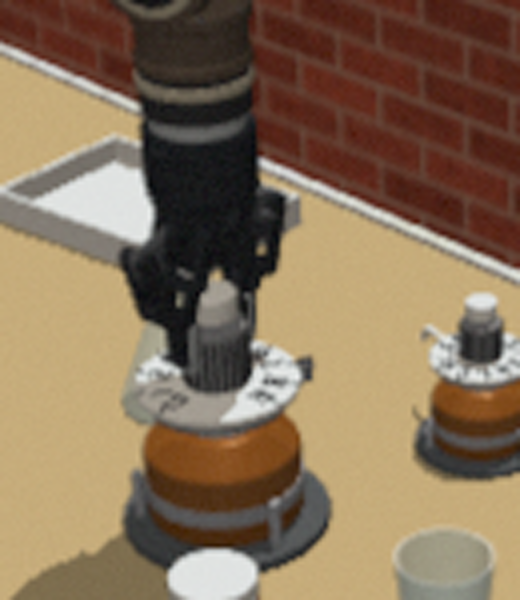

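The 7 tick at (298,130) lines up with the index mark at (303,120). I'll release it now.

>>> send_rows(angular=[[0, 0, 0], [0, 0, 0], [0, 0, 0], [0, 0, 0]], linear=[[0, 0, 0], [0, 0, 0], [0, 0, 0], [0, 0, 0]], gripper=[-1, -1, -1, -1])

```text
time: 5.88
tool_pos: [0.5406, 0.1666, 0.3047]
orientation: [-0.47, -0.528, 0.529, 0.47]
wrist_force: [0.5, 0.9, 0.3]
grip_width: 1.0
```

>>> send_rows(angular=[[0, 0, 0], [0, 0, 0], [0, 0, 0], [0, 0, 0], [0, 0, 0]], linear=[[0, 0, 20], [0, 0, 20], [0, 0, 20], [0, 0, 20], [0, 0, 20]], gripper=[-1, -1, -1, -1, -1])

```text
time: 6.5
tool_pos: [0.5405, 0.1666, 0.4053]
orientation: [-0.47, -0.529, 0.529, 0.47]
wrist_force: [-0.4, 0.2, 0.4]
grip_width: 1.001
```

Run:
```python
from h import *
s=ctrl.sense();print(s['time'],s['joint_pos'].round(3),s['tool_pos'],s['wrist_force'].round(2),s['moment'].round(2),s['grip_width'])
for n in("side","top"):
    im=ctrl.camera(n); cv2.imwrite(f"pics/{n}5raw.png",im);x,y=(160,90) if n=="side" else (170,165)
    cv2.imwrite(f"pics/{n}5.png",cv2.resize(im[y:y+150,x:x+130],None,fx=4,fy=4,interpolation=cv2.INTER_CUBIC) if n=="side" else cv2.resize(im[y:y+80,x:x+80],None,fx=7,fy=7,interpolation=cv2.INTER_CUBIC))
```

```text
6.5 [ 0.299  0.204  0.054  1.422 -0.    -1.389] [0.54052142 0.16661529 0.40531287] [-0.37  0.24  0.4 ] [ 0.02 -0.   -0.01] 1.000664303962814
```

View pics/top5.png

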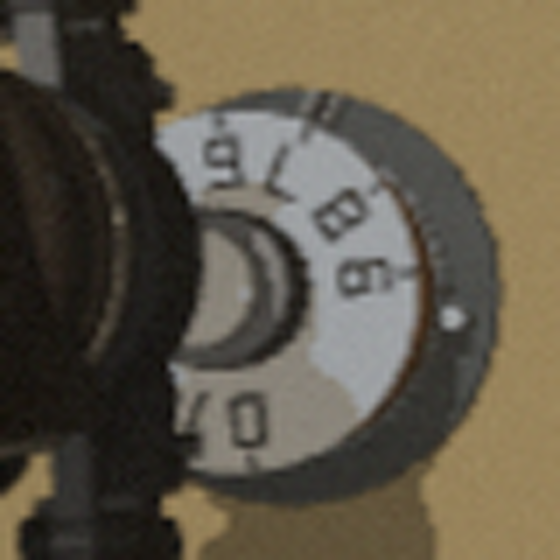

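View pics/side5.png

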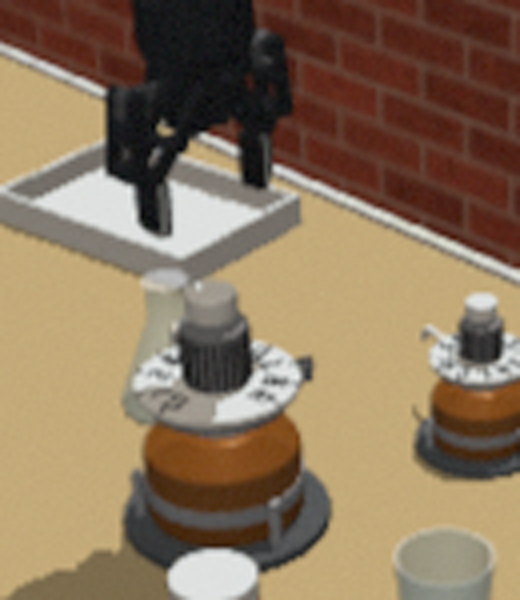

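Run:
```python
from h import *
cen=np.array([.5401,.1672]); q=lambda u,v:((u+.5)/7-.5+170,(v+.5)/7-.5+165)
for k,p in {6:(220,120),7:(308,132),8:(377,188),9:(405,270),0:(252,462),'i':(322,106)}.items():
    d=ray('top',q(*p),.117)[:2]-cen; a=np.degrees(np.arctan2(d[1],d[0])); print(k,a, '' if k=='i' else (a+30*k+22.2)%360)
```

```text
6 8.487734130430466 210.68773413043044
7 -21.618468854118206 210.5815311458818
8 -51.74696934142599 210.453030658574
9 -81.324154353314 210.875845646686
0 -173.54000378330008 208.6599962166999
i -22.326501204221245
```

>>> send_rows(angular=[[0, 0, 0], [0, 0, 0], [0, 0, 0], [0, 0, 0]], linear=[[0, 0, -20], [0, 0, -20], [0, 0, -20], [0, 0, -7]], gripper=[-1, -1, -1, -1])

```text
time: 7.1
tool_pos: [0.54, 0.1665, 0.3355]
orientation: [-0.469, -0.528, 0.53, 0.47]
wrist_force: [1.3, -0.4, 0.0]
grip_width: 0.999
```

>>> send_rows(angular=[[0, 0, 0], [0, 0, 0], [0, 0, 0], [0, 0, 0], [0, 0, 0]], linear=[[0, 0, 0], [0, 0, 0], [0, 0, 0], [0, 0, 0], [0, 0, 0]], gripper=[1, 1, 1, 1, 1], newtons=40)

```text
time: 7.72
tool_pos: [0.5393, 0.1667, 0.339]
orientation: [-0.469, -0.529, 0.529, 0.47]
wrist_force: [-6.8, -1.3, 6.6]
grip_width: 0.406
```

Run:
```python
from h import *
s=ctrl.sense();print(s['time'],s['joint_pos'].round(3),s['tool_pos'],s['wrist_force'].round(2),s['moment'].round(2),s['grip_width'])
for n in("side",):
    im=ctrl.camera(n); x,y=(160,90)
    cv2.imwrite(f"pics/{n}6.png",cv2.resize(im[y:y+150,x:x+130],None,fx=4,fy=4,interpolation=cv2.INTER_CUBIC))
```

```text
7.725 [ 3.000e-01  2.080e-01 -8.500e-02  1.279e+00  1.000e-03 -1.390e+00] [0.53934299 0.16665629 0.33902023] [-6.84 -1.32  6.65] [-0.22  1.76 -0.01] 0.40588866825349806
```

View pics/side6.png

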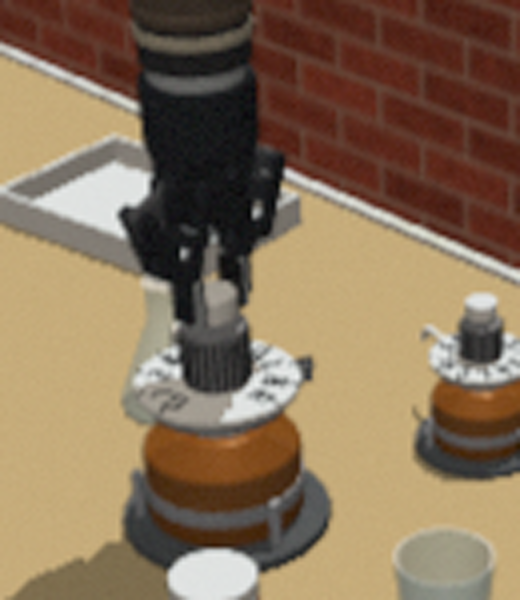

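The sleeve measures 210.5° (7 stands at 210°) and the jaws hold the cap. I'll raise it now.

>>> send_rows(angular=[[0, 0, 0], [0, 0, 0], [0, 0, 0], [0, 0, 0], [0, 0, 0]], linear=[[0, 0, 9], [0, 0, 9], [0, 0, 9], [0, 0, 9], [0, 0, 1]], gripper=[1, 1, 1, 1, 1])

```text
time: 8.4
tool_pos: [0.5396, 0.1667, 0.3746]
orientation: [-0.469, -0.528, 0.53, 0.47]
wrist_force: [-6.4, -0.2, -6.1]
grip_width: 0.402
```

>>> send_rows(angular=[[0, 0, 0], [0, 0, 0]], linear=[[0, 0, 1], [0, 0, 0]], gripper=[1, 1])

```text
time: 8.65
tool_pos: [0.5397, 0.1668, 0.3751]
orientation: [-0.469, -0.528, 0.53, 0.47]
wrist_force: [-6.8, 0.5, -5.7]
grip_width: 0.403
```

Run:
```python
from h import *
s=ctrl.sense();print(s['time'],s['joint_pos'].round(3),s['tool_pos'],s['wrist_force'].round(2),s['moment'].round(2),s['grip_width'])
for n in("side",):
    im=ctrl.camera(n); x,y=(160,90)
    cv2.imwrite(f"pics/{n}7.png",cv2.resize(im[y:y+150,x:x+130],None,fx=4,fy=4,interpolation=cv2.INTER_CUBIC))
```

```text
8.65 [ 3.000e-01  2.040e-01 -1.000e-02  1.359e+00  1.000e-03 -1.390e+00] [0.53968892 0.16675626 0.37513219] [-6.76  0.48 -5.71] [0.04 1.33 0.01] 0.40300801152901167
```

View pics/side7.png

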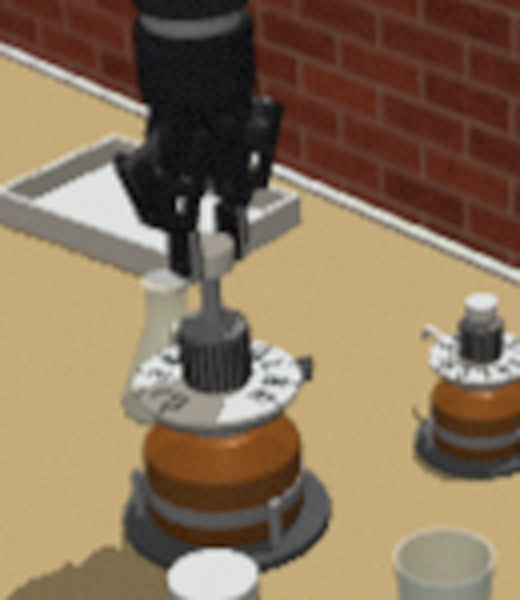

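>>> send_rows(angular=[[0, 0, 0], [0, 0, 0], [0, 0, 0]], linear=[[0, 0, 1], [0, 0, 1], [0, 0, 0]], gripper=[1, 1, 1])

```text
time: 9.07
tool_pos: [0.5397, 0.1668, 0.3771]
orientation: [-0.469, -0.528, 0.53, 0.47]
wrist_force: [-6.5, 0.4, -6.2]
grip_width: 0.403
```

>>> send_rows(angular=[[0, 0, 0], [0, 0, 0]], linear=[[0, 0, 1], [0, 0, 0]], gripper=[1, 1])

```text
time: 9.32
tool_pos: [0.5398, 0.1668, 0.3776]
orientation: [-0.469, -0.528, 0.53, 0.47]
wrist_force: [-5.6, 0.0, -8.7]
grip_width: 0.404
```

>>> send_rows(angular=[[0, 0, 0], [0, 0, 0], [0, 0, 0], [0, 0, 0], [0, 0, 0]], linear=[[0, 0, 1], [0, 0, 0], [0, 0, 0], [0, 0, 0], [0, 0, 0]], gripper=[1, 1, 1, 1, 1])

```text
time: 9.95
tool_pos: [0.5399, 0.1668, 0.3781]
orientation: [-0.468, -0.527, 0.53, 0.471]
wrist_force: [-5.2, 0.2, -13.1]
grip_width: 0.404
```

>>> send_rows(angular=[[0, 0, 0], [0, 0, 0], [0, 0, 0], [0, 0, 0], [0, 0, 0]], linear=[[0, 0, 0], [0, 0, 0], [0, 0, 0], [0, 0, 0], [0, 0, 0]], gripper=[1, 1, 1, 1, 1])

```text
time: 10.58
tool_pos: [0.5398, 0.1668, 0.3781]
orientation: [-0.468, -0.527, 0.53, 0.471]
wrist_force: [-5.1, 0.7, -13.8]
grip_width: 0.402
```

Run:
```python
from h import *
for n in("side","top"):
    im=ctrl.camera(n); x,y=(160,90) if n=="side" else (140,150)
    cv2.imwrite(f"pics/{n}8.png",cv2.resize(im[y:y+150,x:x+130],None,fx=4,fy=4,interpolation=cv2.INTER_CUBIC))
```

```text
(no output)
```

View pics/side8.png

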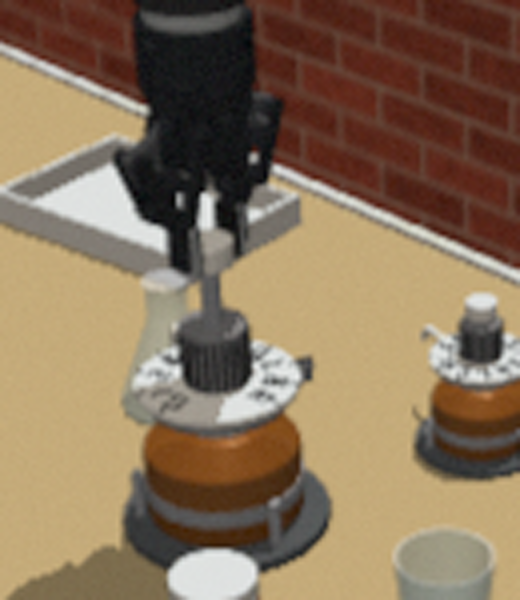

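View pics/top8.png

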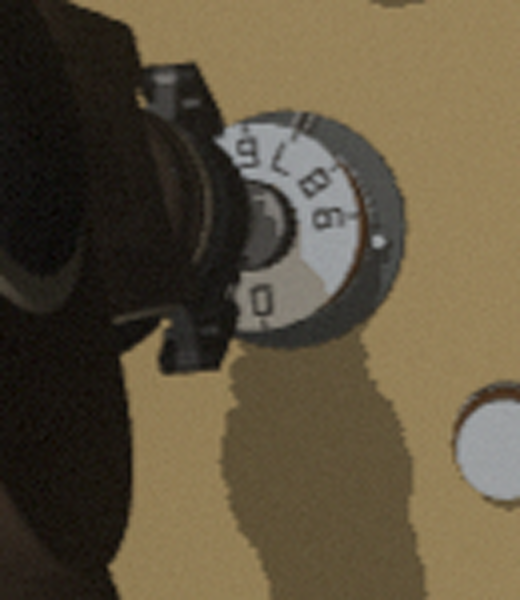

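The cap is held at its stop: the force rose from 6 to 14 N, the rod is fully extended, and 7 is at the mark. It has been there over a second, so I'll lower it and let go.

>>> send_rows(angular=[[0, 0, 0], [0, 0, 0], [0, 0, 0], [0, 0, 0], [0, 0, 0]], linear=[[0, 0, -9], [0, 0, -9], [0, 0, -9], [0, 0, -9], [0, 0, -2]], gripper=[1, 1, 1, 1, 1])

```text
time: 11.3
tool_pos: [0.5396, 0.1667, 0.3415]
orientation: [-0.469, -0.528, 0.529, 0.47]
wrist_force: [-7.6, -0.5, -3.7]
grip_width: 0.403
```

>>> send_rows(angular=[[0, 0, 0], [0, 0, 0], [0, 0, 0], [0, 0, 0], [0, 0, 0]], linear=[[0, 0, 0], [0, 0, 0], [0, 0, 0], [0, 0, 0], [0, 0, 0]], gripper=[-1, -1, -1, -1, -1])

```text
time: 11.92
tool_pos: [0.5406, 0.1668, 0.3419]
orientation: [0.47, 0.529, -0.529, -0.469]
wrist_force: [-0.7, -1.0, -0.2]
grip_width: 0.999
```

>>> send_rows(angular=[[0, 0, 0], [0, 0, 0], [0, 0, 0], [0, 0, 0], [0, 0, 0]], linear=[[0, 0, 20], [0, 0, 20], [0, 0, 20], [0, 0, 20], [0, 0, 20]], gripper=[-1, -1, -1, -1, -1])

```text
time: 12.55
tool_pos: [0.5405, 0.1668, 0.4423]
orientation: [0.47, 0.529, -0.529, -0.47]
wrist_force: [0.5, -0.4, 0.9]
grip_width: 1.0
```

>>> send_rows(angular=[[0, 0, 0], [0, 0, 0], [0, 0, 0], [0, 0, 0], [0, 0, 0]], linear=[[-25, 25, 0], [-25, 25, 0], [-25, 25, 0], [-25, 25, 0], [0, 0, 0]], gripper=[-1, -1, -1, -1, -1])

```text
time: 13.18
tool_pos: [0.4392, 0.2679, 0.4421]
orientation: [0.469, 0.53, -0.529, -0.469]
wrist_force: [0.5, -0.0, -0.3]
grip_width: 1.004
```

Run:
```python
from h import *
s=ctrl.sense();print(s['time'],s['joint_vel'].round(3),s['wrist_force'].round(2))
for n in("side","top"):
    im=ctrl.camera(n); x,y=(160,130) if n=="side" else (130,150)
    cv2.imwrite(f"pics/{n}9.png",cv2.resize(im[y:y+145,x:x+180],None,fx=4,fy=4,interpolation=cv2.INTER_CUBIC))
```

```text
13.175 [-0.039  0.014  0.011 -0.006 -0.015 -0.021] [ 0.5  -0.04 -0.34]
```

View pics/side9.png

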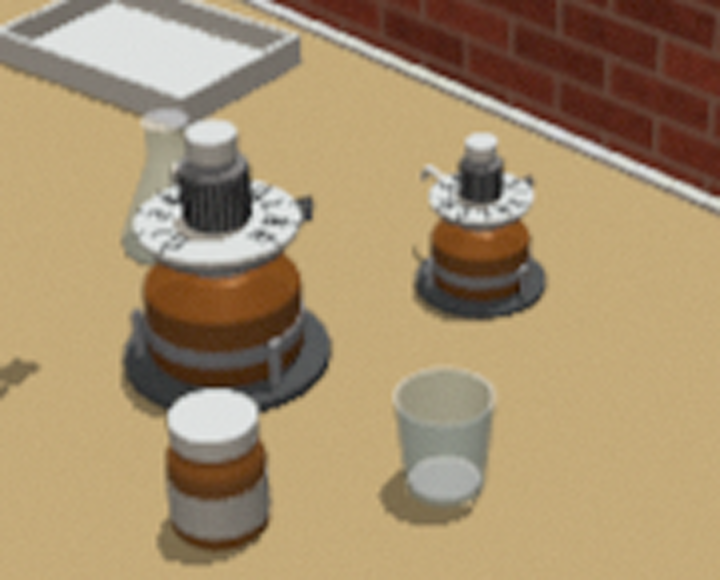

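View pics/top9.png

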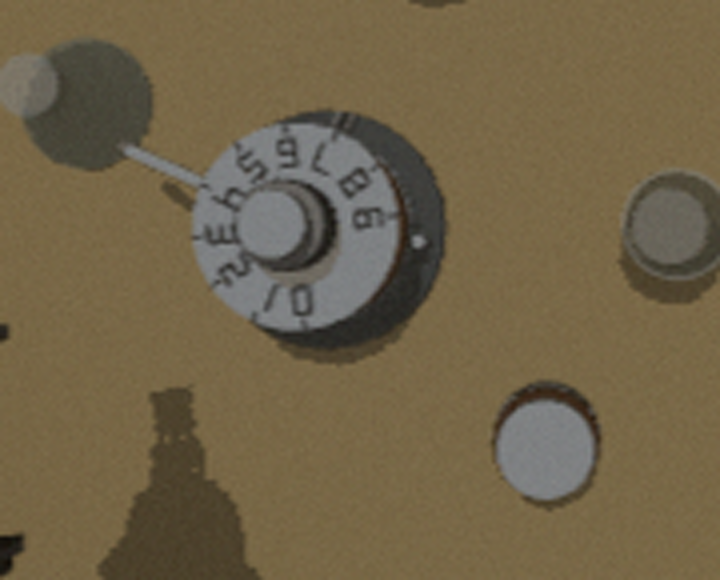

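The 7 tick is at the index mark near (340,128) in the top view, the cap is down, and the glassware hasn't moved. I'll hand in.

```bash
python3 -c "
from rig import ctrl
print(ctrl.hand_in())"
```

```text
the job is handed in; nothing more can be done
None
```

I set the large dispenser's sleeve to 7, drew the plunger cap to its stop and let it back down, then handed the job in at about 13 s of the 58 s allowed. No verdict was reported.

- **Sleeve:** it started halfway between 1 and 2, at about 45°. I turned it about 164° counter-clockwise and let go. After release it measured 210.5°, where 7 stands at 210°.
- **Plunger:** the cap came up about 38–39 mm against an expected stop of 38 mm. The downward force rose from about 6 to 14 N there, which shows it was on the stop. I held it there for over 1 s, lowered it most of the way, opened the fingers and moved clear.
- **Last pictures:** the 7 tick is at the index mark, the cap is fully down, and the beaker, flask and jar are upright and look unmoved. I judged these by eye and did not measure them again. The arm is clear of everything and the wrist force is near zero.
- **Disagreement:** the side camera put the axis about 5–8 mm away from the top camera's estimate, from rough pixel picks. I used the top view, and the grip centred within 1–2 mm.

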